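Make up the gift tray

ROBOT

A 7-joint arm with a two-finger parallel gripper is mounted at the origin on a cart in front of the work surface, level with it; the furniture and walls round the work are solid. World frame = base frame: x ahead of the robot, y to its left, z up, the work surface at z = 0. Lengths are in m, angles in rad, forces in N, time in s.
With the tool pointing down it reaches from about 0.425 to 0.825 m from the base axis. Payload 3.6 kg.
Tool frame: the origin (TCP) lies at the very end of the fingers, on their centre line; the grasp point (between the pads) lies 19 mm behind it; z points along the fingers, y is the line along which they close (so a half turn about z gives the same grasp; the last joint's range is limited). The gripper opens to 85 mm and grips with 20 to 120 N. Pads are 22 mm wide; open, the fingers measure 114 mm over their backs; the gripper's body (76 mm by 85 mm) begins 54 mm behind the grasp point. The pads swing forward as they close: fully open they stand 13 mm farther back than shut.
Start: joints at [-1.248, 0.615, -0.013, 1.423, 0.008, 1.103, -0.04], TCP at [0.222, 0.611, 0.2] pointing down, gripper open.
Joint ranges: [-3.12, 3.12], [-0.3, 2.06], [-1.34, 1.32], [0.26, 2.42], [-1.36, 4.5], [0.01, 1.98], [-2.84, 2.84]. Speed limits (rad/s): [2.79, 2.79, 3.14, 3.14, 3.14, 3.14, 3.14].

INTERFACE

Orientations are given as a rotation vector (axis times angle).
In Python, from station import get_state, eyes, order gives the robot as it stands.
- The arm moves only by the tool move_arm, never from a script. Its arguments are lists of equal length, an entry for each row: "jaw": the opening, from -1 (shut) to 1 (fully open); "xyz": the shift along the tool's x, y, z in cm, a list of three; "spin": the turn about the tool's z in degrees. A call has 1 to 12 rows; each row shifts and turns the commanded pose from where the row before left it, along the tool's axes as they then stand; what a row does not reach is not made up. A row lasts 1/12 s, in which the tool goes at most 41.7 mm and 7.16 degrees, less where a joint would pass 70% of its speed; a pose out of reach is approached as far as the arm can. A call with a gripper value outside its range is refused whole. The fingers move at their own pace and stop on an object; the grip force is fixed at half the most. Time passes only in rows, so rows that do not move let the fingers close. It gives the time, the measured TCP pose, the force, the opening and the grip force at its end, in the units of the state.
- get_state(): the state, without advancing time (a new reading comes with each control period).
- eyes.capture(name): name is "scene" or "top" or "wrist"; returns a dict with "color" (420x560x3 uint8, red, green, blue), "fx", "fy", "cx", "cy" (pixels), "D" ([k1, k2, p1, p2, k3] as OpenCV has them; the pictures are not rectified), "eye" and "rotation" of the camera in the world; the wrist camera has in their place "tool_from_camera" (4x4, takes a point from camera to tool coordinates, whose origin is the TCP and whose axes are the flange's). Camera axes: x right, y down, z forward; pixel columns grow to the right and rows downward; lengths in m; the calibration is good to about 2 mm. A picture is of the moment at which its call begins: read the wrist's pose just before it. There is no depth.
- order.hand_in(): hands the job in; it is judged then, once.
The state is a dict: "time": time; "joint_pos": joint angles; "qvel": joint speeds; "effort": joint torques, N m; "ee_pos": TCP position; "eef_rot": TCP orientation; "force": force on the tool from outside, world axes, zero at the start; "wrist_torque": the same for the moment, N m; "opening": finger opening in m; "finger_force": force on a finger pad.
Only numpy, scipy, OpenCV 4.12 (cv2) and the standard library are available. Lean on these libraries where they do the work, as an engineer would, in place of code of your own. Each camera call takes 0.05 s, during which the arm holds its last target. There are 200 camera calls.

TASK

Make up the gift tray from the things lying about beside it: stand the taller, slimmer tin in the round well, the taller carton upright in the oblong well, lay the loose nougat bar in the long narrow well and the ribbon spool flat in the square well, each right down on the floor of its well. Leave the lower tin and the lower carton standing where they are.

Things in the scene. Friction and masses are not known exactly. Their poses are not given: they have to be found in the camera images.
- tall_tin: The taller, slimmer of the two round sweet tins beside the tray (the tins at the far end of the counter are stock): upright cylinder, 57 mm diameter, 60 mm high, loose, about 0.1 kg. Origin: centre of its underside, z up. Grip across the diameter.
- tall_carton: The taller of the two small gift cartons: block 50 (its x) x 70 (its y) mm, 80 mm high, the bow reaches to 105 mm and is no obstacle, loose, upright, about 0.12 kg. Origin under the carton's middle (the block's centre is 2 mm off towards +y), z up. Grip the sides across x, 40 to 60 mm above its underside.
- nougat_bar: The one wrapped nougat bar that lies on the open counter (the bars in the wicker display trays are stock): 26 (its x) x 88 (its y, 100 with the wrapper ends) x 20 mm high, loose, about 0.06 kg. Origin: centre of its underside, z up. Grip across x; held by its upper 10 mm, the fingertips stay clear of the insert.
- ribbon_spool: Ribbon spool lying flat: disc of 63 mm diameter, 22 mm high, loose, about 0.06 kg. The disc's axis lies 5 mm from the origin towards the spool's +y; a loose ribbon end (no obstacle) sticks out towards -y, 72 mm overall. Origin on the underside, z up. Grip across the disc's diameter; held by its upper 10 mm, the fingertips stay clear of the insert.
- low_tin: Look-alike, stays where it is: the lower, wider round tin, 67 mm diameter, 45 mm high, loose. Origin: centre of its underside.
- low_carton: Look-alike, stays where it is: the lower gift carton, block 60 x 80 x 45 mm high, with a bow to 70 mm, loose. Origin: centre of its underside.
- insert_round: Insert with the round well, 80 mm diameter, in its middle. One of four light-wood inserts, 122 (x) x 96 (y) x 12 mm, set two by two in any order in the fixed dark-wood gift tray (258 x 206 mm, rim 20 mm above the counter). Origin: centre of its underside, 5 mm above the counter, z up. Well grey-lined, 6 mm deep, its floor 11 mm above the counter, insert top 17 mm.
- insert_square: Insert with the square well, 86 x 86 mm, in its middle. One of four light-wood inserts, 122 (x) x 96 (y) x 12 mm, set two by two in any order in the fixed dark-wood gift tray (258 x 206 mm, rim 20 mm above the counter). Origin: centre of its underside, 5 mm above the counter, z up. Well grey-lined, 6 mm deep, its floor 11 mm above the counter, insert top 17 mm.
- insert_oblong: Insert with the oblong well, 92 mm along its x, 68 mm along its y, in its middle. One of four light-wood inserts, 122 (x) x 96 (y) x 12 mm, set two by two in any order in the fixed dark-wood gift tray (258 x 206 mm, rim 20 mm above the counter). Origin: centre of its underside, 5 mm above the counter, z up. Well grey-lined, 6 mm deep, its floor 11 mm above the counter, insert top 17 mm.
- insert_slot: Insert with the long narrow well, 112 mm along its x, 44 mm along its y, in its middle. One of four light-wood inserts, 122 (x) x 96 (y) x 12 mm, set two by two in any order in the fixed dark-wood gift tray (258 x 206 mm, rim 20 mm above the counter). Origin: centre of its underside, 5 mm above the counter, z up. Well grey-lined, 6 mm deep, its floor 11 mm above the counter, insert top 17 mm.
Things that resemble listed ones, but are neither listed nor needed, are in the scene too. What is shaped like the tall_tin but purple or white is not meant.

How it is judged:
By the outcome, as a careful person would: the job done as asked, in the order asked, and still so for the second after the job is handed in, with the robot touching nothing.
It also fails if it takes over 109 s, if anything falls off the work surface, if the arm or the gripper's body presses on something with over 40 N, if the wrist force passes 120 N, or if a joint passes its speed limit or range.

## Working session

There is one attempt and no reset: what is moved stays moved. The work goes in short steps, Python scripts to look and compute and a tool call to move; the robot and the scene stay as the last step left them, time stands still between calls to the robot, and variables do not carry over. Pictures are saved under pics/ and viewed, at most 14 in all, crops included, and the job is handed in when it is done.

Besides the shell and the picture viewer there is one more tool, called as name(argument=value, ...), one argument or row to a line, values as JSON. move_arm: Moves the arm, as the interface text tells. Its arguments: {"type":"object","properties":{"jaw":{"type":"array"},"xyz":{"type":"array"},"spin":{"type":"array"}},"required":["jaw","xyz","spin"]}

```bash
mkdir -p pics; cat > h.py <<'E'
import numpy as np, cv2
from scipy.spatial.transform import Rotation as R
from station import get_state, eyes, order
def cap(n,f=None):
    s=get_state(); c=eyes.capture(n); c['s']=s
    if n=='wrist':
        T=np.array(c['tool_from_camera']); Rt=R.from_rotvec(s['eef_rot']).as_matrix()
        c['Rm']=Rt@T[:3,:3]; c['o']=np.array(s['ee_pos'])+Rt@T[:3,3]
    else:
        c['Rm']=np.array(c['rotation']); c['o']=np.array(c['eye'])
        if c['Rm'].shape!=(3,3): c['Rm']=R.from_rotvec(c['Rm']).as_matrix()
    c['K']=np.array([[c['fx'],0,c['cx']],[0,c['fy'],c['cy']],[0,0,1.]]); c['D']=np.array(c['D'],float)
    if f: cv2.imwrite('pics/'+f,c['color'][:,:,::-1])
    return c
def p2w(c,px,z):
    px=np.array(px,float).reshape(-1,1,2)
    n=cv2.undistortPoints(px,c['K'],c['D']).reshape(-1,2)
    d=np.c_[n,np.ones(len(n))]@c['Rm'].T
    z=np.broadcast_to(z,len(d))
    return c['o']+d*((z-c['o'][2])/d[:,2])[:,None]
def w2p(c,P):
    P=(np.array(P,float).reshape(-1,3)-c['o'])@c['Rm']
    return cv2.projectPoints(P,np.zeros(3),np.zeros(3),c['K'],c['D'])[0].reshape(-1,2)
def rect(c,f,x0,x1,y0,y1,z,s):
    # orthophoto at height z: columns = -y (left is +y), rows = -x ; s px per m
    X,Y=np.meshgrid(np.arange(x1,x0,-1/s),np.arange(y1,y0,-1/s),indexing='ij')
    uv=w2p(c,np.c_[X.ravel(),Y.ravel(),np.full(X.size,z)]).astype(np.float32).reshape(*X.shape,2)
    im=cv2.remap(c['color'],uv[...,0],uv[...,1],cv2.INTER_LINEAR)
    cv2.imwrite('pics/'+f,im[:,:,::-1]); return im
E
python3 - <<'E'
from h import *
a=cap('top','top0.png');b=cap('scene','scene0.png')
print(a['o'],a['Rm'],a['fx'],b['o'],b['Rm'][:,2]); print(get_state())
E
```

```text
[ 0.33019386 -0.01522263  1.15886599] [[-0.00784946 -0.98231679  0.18706176]
 [-0.99977682  0.00404026 -0.02073593]
 [ 0.01961347 -0.18718278 -0.98212928]] 452.9654517075127 [ 0.04150186 -0.57270149  0.80599427] [ 0.4719391   0.4966591  -0.72842516]
{'time': 0.1, 'joint_pos': array([-1.24850312,  0.61579984, -0.01259541,  1.42478008,  0.00809665,
        1.10339017, -0.04036899]), 'qvel': array([ 8.78664837e-05, -9.02166828e-04, -2.91398633e-04, -3.80946085e-03,
        1.36127609e-03,  2.73527629e-06, -7.02560597e-05]), 'effort': array([ 9.47527769e-04, -4.70382607e+01,  2.60194056e-01, -1.71571219e+01,
        1.00850308e-02,  5.86329319e-03, -1.29121119e-05]), 'ee_pos': array([0.22188259, 0.61013349, 0.19935511]), 'eef_rot': array([-0.54492555, -3.09359816,  0.00360979]), 'force': array([-0.51911088, -0.63727502, -0.04729657]), 'wrist_torque': array([-0.00018379,  0.02883871,  0.01300625]), 'finger_force': 0.0, 'opening': 0.0852450362104403}
```

View pics/top0.png

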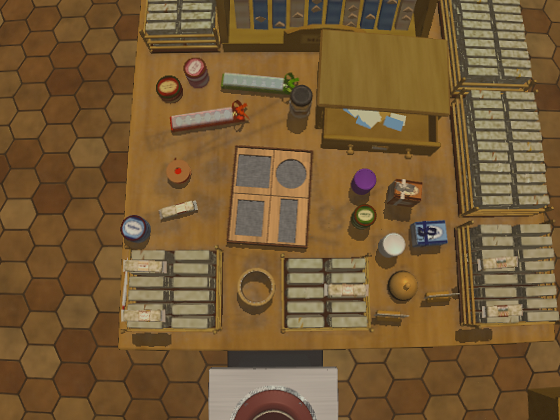

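View pics/scene0.png

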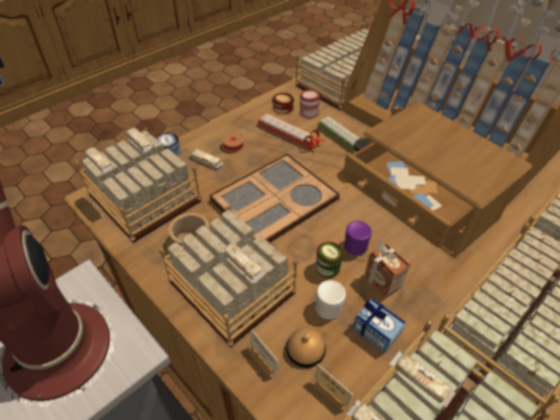

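The top view shows these candidates:
- **Tins:** green (363,215), blue (134,228), red/pink (195,68) and brown (168,87) at the far end (stock), purple (364,181), white (393,245).
- **Cartons:** brown (407,192), blue (430,233).
- **Bar on the open counter:** (178,211).
- **Spool:** red (178,172).
- **Tray wells:** (255,170), (290,173), (249,217), (293,220).

I'll take orthophotos to check sizes.

```bash
python3 - <<'E'
from h import *
a=cap('top')
for n,p,z in [('green',(363,215),.06),('blue',(134,228),.045),('pink',(195,68),.05),('brown',(168,87),.04),('cartB',(407,192),.08),('cartL',(430,233),.045),('bar',(178,211),.02),('spool',(178,172),.02),('w1',(255,170),.011),('w2',(290,173),.011),('w3',(249,217),.011),('w4',(293,220),.011)]:
    q=p2w(a,p,z)[0]; print(n,q.round(3),np.hypot(q[0],q[1]).round(3))
i1=rect(a,'t1.png',.38,.78,.06,.4,.017,1100)
i2=rect(a,'t2.png',.38,.78,-.45,-.11,.05,1100)
cv2.imwrite('pics/tt.png',cv2.resize(np.hstack([i1,i2])[:,:,::-1],(790,460)))
E
```

```text
green [ 0.522 -0.227  0.06 ] 0.569
blue [0.494 0.344 0.045] 0.602
pink [0.926 0.205 0.05 ] 0.948
brown [0.876 0.278 0.04 ] 0.919
cartB [ 0.576 -0.335  0.08 ] 0.666
cartL [ 0.478 -0.399  0.045] 0.623
bar [0.542 0.24  0.02 ] 0.592
spool [0.645 0.244 0.02 ] 0.69
w1 [0.652 0.044 0.011] 0.653
w2 [ 0.643 -0.048  0.011] 0.645
w3 [0.527 0.058 0.011] 0.53
w4 [ 0.519 -0.055  0.011] 0.521
```

View pics/tt.png

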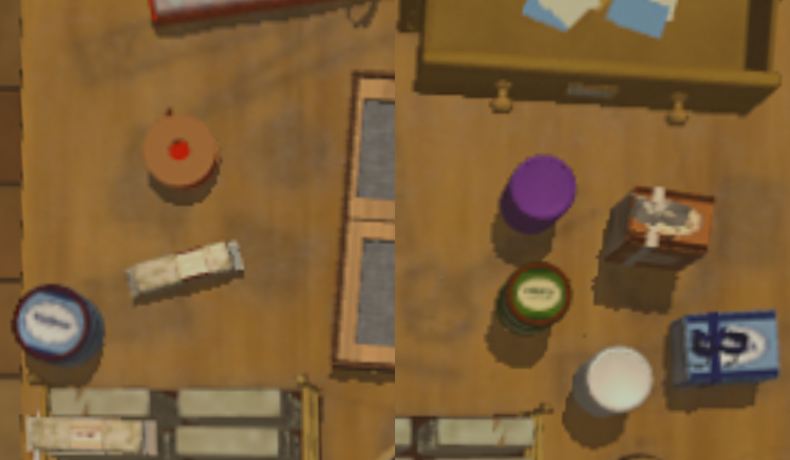

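The orthophotos settle the choice. The green tin at (537,297) is slimmer and taller, so it is tall_tin; the blue one at (50,325) is low_tin. The brown carton at (660,230) is tall_carton, and the blue one at (725,345) is low_carton. The lone bar is at (185,270) and the spool at (180,152). The tray is nearly aligned with the world axes. I'll move now, with closer looks on the way.

```bash
cat >> h.py <<'E'
def yang(s=None):
    s=s or get_state(); m=R.from_rotvec(s['eef_rot']).as_matrix(); return np.degrees(np.arctan2(m[1,1],m[0,1]))
def plan(wps,ang=None):
    """wps: successive world TCP targets; prints tool-axis shifts in cm at present spin; ang: wanted tool-y angle (mod 180)"""
    s=get_state(); m=R.from_rotvec(s['eef_rot']).as_matrix(); p=np.array(s['ee_pos'])
    print('at',p.round(4),'yang',yang(s).round(1),'t',s['time'],'j7',s['joint_pos'][6].round(2),'open',round(s['opening'],4))
    if ang is not None:
        d=(yang(s)-ang+90)%180-90; print('spin',d.round(2)); m=m@R.from_euler('z',d,degrees=True).as_matrix()
    for w in wps:
        w=np.array(w); d=(w-p)@m*100; print('shift cm',d.round(2),'rows>=',np.ceil(np.linalg.norm(d)/4.1)); p=w
E
python3 -c "
from h import *
plan([(.45,.35,.25),(.5,.24,.3)])"
```

```text
at [0.2219 0.6102 0.1995] yang 70.0 t 0.15 j7 -0.04 open 0.085
shift cm [-30.33 -16.67  -5.02] rows>= 9.0
shift cm [-8.46 -8.64 -4.98] rows>= 4.0
```

move_arm(
  jaw=[1,1,1,1,1,1,1,1,1,1],
  xyz=[
    [-3.3,-1.8,-0.5],
    [-3.3,-1.8,-0.5],
    [-3.3,-1.8,-0.5],
    [-3.3,-1.8,-0.5],
    [-3.3,-1.8,-0.5],
    [-3.3,-1.8,-0.5],
    [-3.3,-1.8,-0.5],
    [-3.3,-1.8,-0.5],
    [-3.3,-1.8,-0.5],
    [-3.3,-1.8,-0.5],
  ],
  spin=[0,0,0,0,0,0,0,0,0,0],
)

```text
time: 0.98
ee_pos: [0.4715, 0.3272, 0.2505]
eef_rot: [-0.545, -3.094, 0.001]
force: [0.4, 1.2, 0.7]
opening: 0.0854
finger_force: 0.0
```

move_arm(
  jaw=[1,1,1,1,1,1],
  xyz=[
    [-1,-1,-1],
    [-2,-2,-1],
    [-2,-2,-1],
    [-1,-1,-1],
    [0,0,0],
    [0,0,0],
  ],
  spin=[0,0,0,0,0,0],
)

```text
time: 1.48
ee_pos: [0.5069, 0.2516, 0.2905]
eef_rot: [0.548, 3.093, 0.001]
force: [-0.6, 0.8, -0.1]
opening: 0.0855
finger_force: 0.0
```

```bash
python3 -c "
from h import *
c=cap('wrist','w0.png');print(c['o'],c['Rm'],c['fx'])
plan([(.58,0,.3),(.55,-.26,.3)],90)"
```

```text
[0.43462042 0.27741862 0.46354159] [[ 3.43209436e-01  8.96020789e-01  2.81698473e-01]
 [ 9.39258646e-01 -3.27631157e-01 -1.02230240e-01]
 [ 6.92776590e-04  2.99674109e-01 -9.54041377e-01]] 326.7470941216672
at [0.5058 0.253  0.2899] yang 70.1 t 1.5333 j7 0.74 open 0.0856
spin -19.93
shift cm [ -7.42 -25.3   -1.04] rows>= 7.0
shift cm [ 3.0e+00 -2.6e+01 -2.0e-02] rows>= 7.0
```

View pics/w0.png

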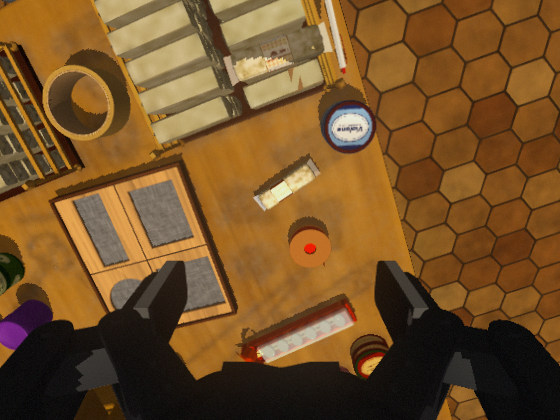

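The wrist view shows the bar at (287,185), the spool at (310,247), low_tin at (350,125), and the tray wells: slot (100,228), oblong (162,212), square (203,282) and round (135,295, partly hidden). Next I'll measure by colour.

```bash
cat >> h.py <<'E'
def seg(c,fn,z,x0,x1,y0,y1,s=1000,amin=300):
    im=rect(c,'tmp.png',x0,x1,y0,y1,z,s); hsv=cv2.cvtColor(im,cv2.COLOR_RGB2HSV).astype(int)
    m=fn(hsv).astype(np.uint8); m=cv2.morphologyEx(m,cv2.MORPH_OPEN,np.ones((5,5))); m=cv2.morphologyEx(m,cv2.MORPH_CLOSE,np.ones((9,9)))
    for k in cv2.findContours(m,cv2.RETR_EXTERNAL,cv2.CHAIN_APPROX_NONE)[0]:
        if cv2.contourArea(k)<amin: continue
        (u,v),(w,h),a=cv2.minAreaRect(k); (cu,cv_),r=cv2.minEnclosingCircle(k)
        # long-axis angle in world: image dir (cos a, sin a)-> world (x=-sin, y=-cos)
        if w<h: a+=90
        L=np.degrees(np.arctan2(-np.cos(np.radians(a)),-np.sin(np.radians(a))))%180
        print('rect ctr (%.4f %.4f) long %.4f short %.4f axis %.1f  circ (%.4f %.4f) d %.4f'%(x1-v/s,y1-u/s,max(w,h)/s,min(w,h)/s,L,x1-cv_/s,y1-cu/s,2*r/s))
E
python3 - <<'E'
from h import *
grey=lambda h:(h[...,1]<70)&(h[...,2]<150)&(h[...,2]>60)
t=cap('top'); w=cap('wrist')
for c in (t,w):
    print('wells'); seg(c,grey,.014,.43,.72,-.12,.13,1000,1000)
    im=rect(c,'tmp.png',.44,.7,.15,.33,.02,1000);h=cv2.cvtColor(im,cv2.COLOR_RGB2HSV)
    print('px bar,table,spool',[h[int((.7-x)*1000),int((.33-y)*1000)] for x,y in((.542,.24),(.59,.24),(.655,.25))])
    print('bar'); seg(c,lambda h:(h[...,1]<110)&(h[...,2]>110),.02,.48,.6,.17,.3)
    print('spool'); seg(c,lambda h:(h[...,0]<13)&(h[...,1]>100),.022,.58,.72,.17,.33)
E
```

```text
wells
rect ctr (0.5250 0.0574) long 0.0903 short 0.0658 axis 175.9  circ (0.5250 0.0580) d 0.1093
rect ctr (0.5175 -0.0403) long 0.1101 short 0.0419 axis 175.6  circ (0.5175 -0.0399) d 0.1156
rect ctr (0.6410 -0.0500) long 0.0760 short 0.0740 axis 90.0  circ (0.6412 -0.0497) d 0.0772
rect ctr (0.6487 0.0481) long 0.0842 short 0.0835 axis 175.9  circ (0.6490 0.0480) d 0.1163
px bar,table,spool [array([ 24,  66, 205], dtype=uint8), array([ 16, 148, 136], dtype=uint8), array([ 12, 178, 113], dtype=uint8)]
bar
rect ctr (0.5473 0.2407) long 0.0997 short 0.0272 axis 104.0  circ (0.5444 0.2402) d 0.1011
spool
wells
rect ctr (0.5250 0.0585) long 0.0879 short 0.0639 axis 175.9  circ (0.5248 0.0588) d 0.1065
rect ctr (0.5175 -0.0389) long 0.1082 short 0.0395 axis 175.4  circ (0.5175 -0.0395) d 0.1135
rect ctr (0.6213 -0.0594) long 0.0676 short 0.0305 axis 121.0  circ (0.6295 -0.0545) d 0.0676
rect ctr (0.6411 -0.0212) long 0.0857 short 0.0270 axis 134.0  circ (0.6465 -0.0160) d 0.0859
rect ctr (0.6491 0.0580) long 0.0809 short 0.0647 axis 175.6  circ (0.6490 0.0575) d 0.1012
px bar,table,spool [array([ 33,  44, 235], dtype=uint8), array([ 17, 187, 169], dtype=uint8), array([  9, 228, 141], dtype=uint8)]
bar
rect ctr (0.5464 0.2459) long 0.0975 short 0.0264 axis 104.0  circ (0.5441 0.2456) d 0.0984
spool
```

move_arm(
  jaw=[1,1,1,1,1,1,1,1,1,1,1],
  xyz=[
    [0,0,0],
    [0,0,0],
    [0,0,0],
    [-0.9,-3.2,0],
    [-0.9,-3.2,0],
    [-0.9,-3.2,0],
    [-0.9,-3.2,0],
    [-0.9,-3.2,0],
    [-0.9,-3.2,0],
    [-0.9,-3.2,0],
    [-0.9,-3.2,0],
  ],
  spin=[-7,-7,-6,0,0,0,0,0,0,0,0],
)

```text
time: 2.55
ee_pos: [0.5786, -0.0034, 0.2896]
eef_rot: [0.006, -3.14, -0.001]
force: [0.2, 0.1, 0.6]
opening: 0.0853
finger_force: 0.0
```

move_arm(
  jaw=[1,1,1,1,1,1,1,1,1,1],
  xyz=[
    [0.6,-3.2,0],
    [0.6,-3.2,0],
    [0.6,-3.2,0],
    [0.6,-3.2,0],
    [0.6,-3.2,0],
    [0.6,-3.2,0],
    [0.6,-3.2,0],
    [0.6,-1.6,0],
    [0,0,0],
    [0,0,0],
  ],
  spin=[0,0,0,0,0,0,0,0,0,0],
)

```text
time: 3.38
ee_pos: [0.5308, -0.2431, 0.2896]
eef_rot: [0.001, -3.14, -0.002]
force: [0.1, 1.4, 0.3]
opening: 0.0855
finger_force: 0.0
```

```bash
python3 -c "
from h import *
c=cap('wrist','w1.png');print(c['o'])
plan([(.522,-.227,.15)],90)"
```

```text
[ 0.45410795 -0.24387909  0.46269199]
at [ 0.5316 -0.2415  0.2897] yang 90.2 t 3.4333 j7 2.0 open 0.0856
spin 0.18
shift cm [ 0.95  1.41 13.98] rows>= 4.0
```

View pics/w1.png

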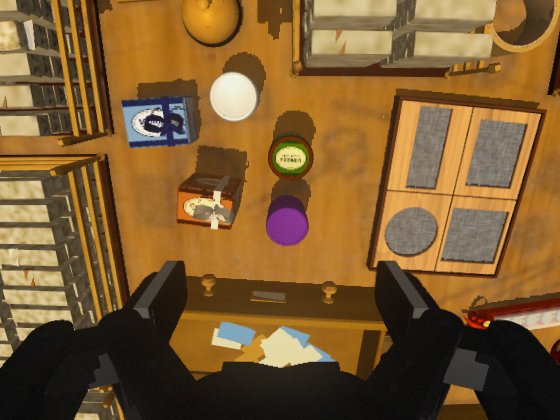

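In this view tall_tin's rim is centred at (290.5,157.5), about 44 px across. Purple is at (288,220), tall_carton at (210,205), white at (235,96) and low_carton at (158,122).

```bash
python3 - <<'E'
from h import *
c=cap('wrist')
q=p2w(c,[(290.5,157.5),(268,157.5),(313,157.5),(290.5,135),(290.5,180)],.06);print(q.round(4),np.linalg.norm(q[1]-q[2]),np.linalg.norm(q[3]-q[4]))
grey=lambda h:(h[...,1]<70)&(h[...,2]<150)&(h[...,2]>60)
seg(c,grey,.014,.43,.72,-.12,.13,1000,1000)
x,y=q[0][:2]; plan([(x,y,.12),(x,y,.034)],90)
E
```

```text
[[ 0.5235 -0.2288  0.06  ]
 [ 0.5236 -0.2567  0.06  ]
 [ 0.5234 -0.2009  0.06  ]
 [ 0.4959 -0.2292  0.06  ]
 [ 0.5521 -0.2285  0.06  ]] 0.05583304113750549 0.05622781498070325
rect ctr (0.5246 0.0580) long 0.0901 short 0.0638 axis 175.5  circ (0.5249 0.0579) d 0.1081
rect ctr (0.5173 -0.0395) long 0.1090 short 0.0405 axis 175.7  circ (0.5172 -0.0396) d 0.1146
rect ctr (0.6410 -0.0485) long 0.0750 short 0.0740 axis 90.0  circ (0.6406 -0.0493) d 0.0769
rect ctr (0.6484 0.0487) long 0.0826 short 0.0818 axis 175.8  circ (0.6480 0.0485) d 0.1141
at [ 0.5319 -0.2408  0.2899] yang 90.3 t 3.4833 j7 2.0 open 0.0853
spin 0.27
shift cm [ 0.84  1.16 16.99] rows>= 5.0
shift cm [-0.   -0.02  8.6 ] rows>= 3.0
```

move_arm(
  jaw=[1,1,1,1,1,1,1,1,1,1],
  xyz=[
    [0.4,0.6,3.2],
    [0.4,0.6,3.5],
    [0,0,3.5],
    [0,0,3.5],
    [0,0,3],
    [0,0,3],
    [0,0,3],
    [0,0,2],
    [0,0,1.5],
    [0,0,0],
  ],
  spin=[0,0,0,0,0,0,0,0,0,0],
)

```text
time: 4.32
ee_pos: [0.5214, -0.2279, 0.025]
eef_rot: [0.007, -3.136, -0.007]
force: [0.1, 0.3, -0.2]
opening: 0.0855
finger_force: 0.0
```

move_arm(
  jaw=[-1,-1,-1,-1,-1,-1,-1,-1],
  xyz=[
    [0,0,0],
    [0,0,0],
    [0,0,0],
    [0,0,0],
    [0,0,0],
    [0,0,0],
    [0,0,0],
    [0,0,0],
  ],
  spin=[0,0,0,0,0,0,0,0],
)

```text
time: 4.98
ee_pos: [0.5242, -0.2259, 0.0309]
eef_rot: [-0.006, 3.14, 0.012]
force: [-1.6, 8.9, 14.4]
opening: 0.0002
finger_force: 7.5
```

```bash
python3 -c "
from h import *
c=cap('wrist','w2.png');s=get_state();print(s['opening'],s['finger_force'],s['force'],s['ee_pos'])
a=cap('top'); rect(a,'t3.png',.4,.7,-.42,-.12,.05,1200)
i=np.hstack([cv2.resize(cv2.imread('pics/w2.png'),(480,360)),cv2.resize(cv2.imread('pics/t3.png'),(310,360))]);cv2.imwrite('pics/w2b.png',i)"
```

```text
0.00032703899946039106 7.433951413661362 [-0.69935493  9.27384893 15.62708388] [ 0.52413269 -0.2260037   0.03090728]
```

View pics/w2b.png

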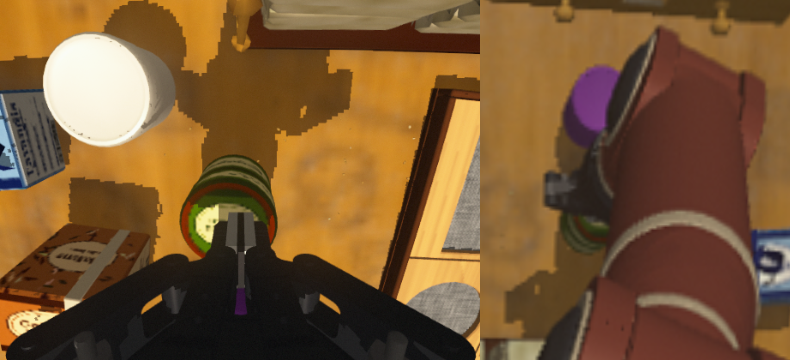

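The fingers shut without the tin. It is still upright, with its top at about (266,247) in full-size pixels, and it sits on the robot side of the fingertips. I'll work out where it is now.

```bash
python3 - <<'E'
from h import *
c=cap('wrist')
print(c['o'])
k=560/480
print(p2w(c,[(228*k,210*k),(180*k,210*k),(276*k,210*k)],.06).round(4))
print('tip proj',w2p(c,[get_state()['ee_pos']])/k)
cv2.imwrite('pics/w3.png',cv2.resize(c['color'][150:350,180:380,::-1],(700,700*200//200))[:600])
E
```

```text
[ 0.44702681 -0.22808829  0.2038114 ]
[[ 0.5143 -0.2337  0.06  ]
 [ 0.5143 -0.2607  0.06  ]
 [ 0.5143 -0.2066  0.06  ]]
tip proj [[240.90111165 205.07810636]]
```

View pics/w3.png

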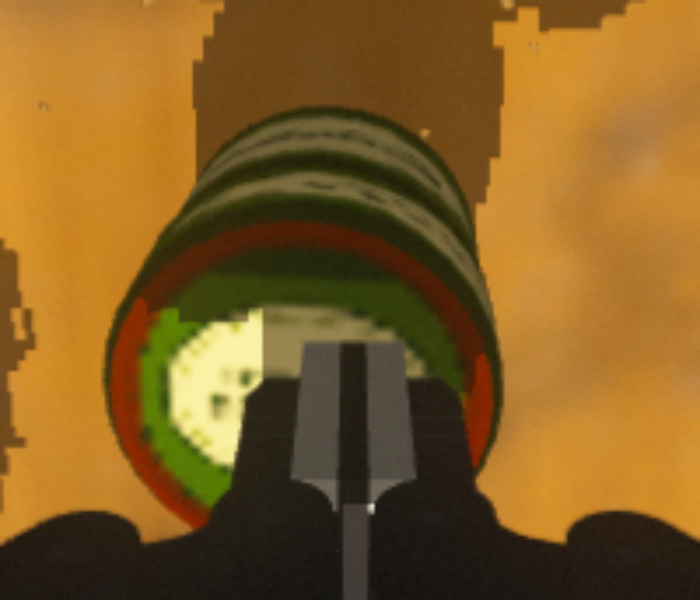

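Fingers over the lid with 15 N upward suggest the lid is lower than I assumed. I'll triangulate lid heights from the saved top and scene pictures.

```bash
python3 - <<'E'
from h import *
b=cap('scene'); a=cap('top')
def tri(p,q):
    A=p2w(a,p,.0)[0]-a['o']; B=p2w(b,q,.0)[0]-b['o']
    A/=np.linalg.norm(A);B/=np.linalg.norm(B)
    st=np.linalg.lstsq(np.c_[A,-B],b['o']-a['o'],rcond=None)[0]
    P,Q=a['o']+A*st[0],b['o']+B*st[1]; return ((P+Q)/2).round(4),np.linalg.norm(P-Q).round(4)
print('green',tri((363,215),(329,249)))
s0=cv2.imread('pics/scene0.png'); t0=cv2.imread('pics/top0.png')
i=np.hstack([cv2.resize(s0[215:325,285:425],None,fx=3.2,fy=3.2,interpolation=2),cv2.resize(t0[160:270,340:450],None,fx=3.2,fy=3.2,interpolation=2)])
cv2.imwrite('pics/g.png',i);print(i.shape)
E
```

```text
green (array([ 0.5228, -0.2271,  0.0622]), np.float64(0.0025))
(352, 800, 3)
```

View pics/g.png

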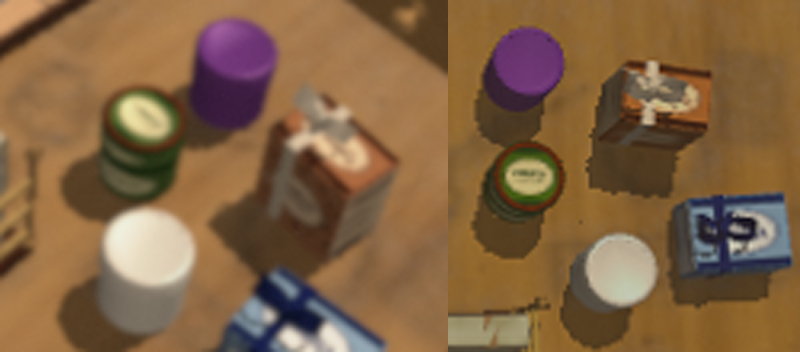

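```bash
python3 - <<'E'
from h import *
c=cap('wrist'); T=np.array(c['tool_from_camera']); Ti=np.linalg.inv(T); print(T.round(4))
for P in [(0,0,0),(0,0,-.019),(0,0,-.035),(-.011,0,0),(-.011,0,-.02),(0,.05,-.013),(0,.05,-.05),(-.011,.05,-.013),(-.011,.0425,-.03)]:
    q=Ti[:3,:3]@np.array(P)+Ti[:3,3]
    print(P,cv2.projectPoints(q.reshape(1,3),np.zeros(3),np.zeros(3),c['K'],c['D'])[0].ravel().round(1))
print('shut tip seen (281,248.6); open tips seen y~262, x 148-185 & 377-410')
E
```

```text
[[ 5.000e-04 -9.540e-01 -2.998e-01  7.690e-02]
 [ 1.000e+00  3.000e-04  5.000e-04 -5.000e-04]
 [-4.000e-04 -2.998e-01  9.540e-01 -1.730e-01]
 [ 0.000e+00  0.000e+00  0.000e+00  1.000e+00]]
(0, 0, 0) [281.1 239.1]
(0, 0, -0.019) [281.2 254. ]
(0, 0, -0.035) [281.3 269.3]
(-0.011, 0, 0) [281.1 256.4]
(-0.011, 0, -0.02) [281.2 273.7]
(0, 0.05, -0.013) [373.8 248.9]
(0, 0.05, -0.05) [396.8 286.1]
(-0.011, 0.05, -0.013) [372. 267.]
(-0.011, 0.0425, -0.03) [366.1 283.7]
shut tip seen (281,248.6); open tips seen y~262, x 148-185 & 377-410
```

The numbers explain the miss. With the fingers shut, the tips appear about 30 mm behind the reported TCP. They also met the 60 mm lid at a TCP z of 0.031. So the real fingertips are about 30 mm short of the nominal TCP, and I'll allow for that from here on. I'll rise, open and remeasure the tin.

move_arm(
  jaw=[-1,-1,-1,1,1,1,1,1,1,1],
  xyz=[
    [0,0,-1],
    [0,0,-3],
    [0,0,-3],
    [0,0,-3],
    [0,0,-3],
    [0,0,0],
    [0,0,0],
    [0,0,0],
    [0,0,0],
    [0,0,0],
  ],
  spin=[0,0,0,0,0,0,0,0,0,0],
)

```text
time: 6.12
ee_pos: [0.5218, -0.2317, 0.157]
eef_rot: [0.0, -3.139, -0.002]
force: [-0.1, 1.1, 0.4]
opening: 0.0833
finger_force: 0.0
```

```bash
python3 - <<'E'
from h import *
c=cap('wrist'); s=c['s']; print(s['ee_pos'],s['force'],s['opening'])
im=rect(c,'o.png',.46,.60,-.30,-.16,.06,3500); h=cv2.cvtColor(im,cv2.COLOR_RGB2HSV).astype(int)
tip=c['color'][150:420]
cv2.imwrite('pics/w4.png',np.hstack([cv2.resize(im,(400,400))[:,:,::-1],cv2.resize(c['color'],(390,400))[:,:,::-1]]))
E
```

```text
[ 0.52175831 -0.2317234   0.15698621] [-0.05334913  1.07237327  0.41378464] 0.08334949592124824
```

View pics/w4.png

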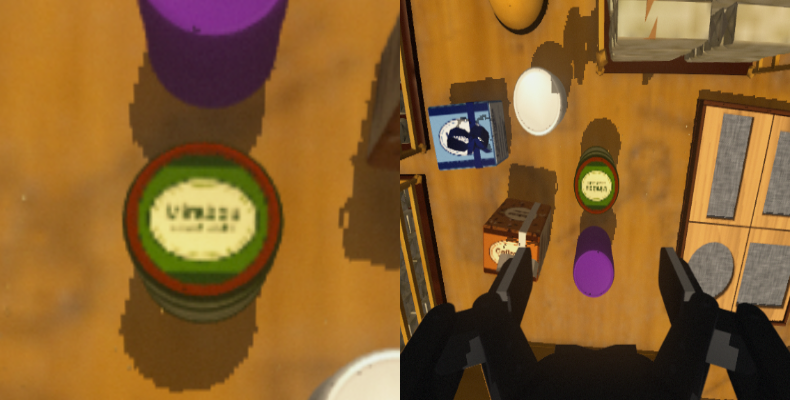

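The tin stands upright, lid centred at (203,219) in the orthophoto, which puts it at (0.5234,-0.2311). TCP z = 0 is safe whichever tip length is right.

move_arm(
  jaw=[1,1,1,1,1,1,1,1],
  xyz=[
    [-0.2,0,2],
    [0,0,3],
    [0,0,3],
    [0,0,3],
    [0,0,2.5],
    [0,0,1.5],
    [0,0,0.7],
    [0,0,0],
  ],
  spin=[0,0,0,0,0,0,0,0],
)

```text
time: 6.83
ee_pos: [0.5232, -0.2313, -0.0008]
eef_rot: [0.0, -3.137, -0.003]
force: [0.4, 1.1, -0.2]
opening: 0.0859
finger_force: 0.0
```

move_arm(
  jaw=[-1,-1,-1,-1,-1,-1,-1],
  xyz=[
    [0,0,0],
    [0,0,0],
    [0,0,0],
    [0,0,0],
    [0,0,0],
    [0,0,0],
    [0,0,0],
  ],
  spin=[0,0,0,0,0,0,0],
)

```text
time: 7.42
ee_pos: [0.5263, -0.2325, 0.0032]
eef_rot: [-0.0, 3.138, -0.002]
force: [-0.1, 0.5, 6.3]
opening: 0.0554
finger_force: 64.0
```

move_arm(
  jaw=[-1,-1,-1,-1,-1,-1],
  xyz=[
    [0,0,-1.5],
    [0,0,-3],
    [0,0,-3],
    [0,0,-3],
    [0,0,0],
    [0,0,0],
  ],
  spin=[0,0,0,0,0,0],
)

```text
time: 7.92
ee_pos: [0.5258, -0.2325, 0.1084]
eef_rot: [-0.0, 3.138, -0.003]
force: [0.2, 0.0, -1.7]
opening: 0.0553
finger_force: 63.7
```

```bash
python3 - <<'E'
from h import *
c=cap('wrist'); s=c['s']; print(s['ee_pos'],s['force'],s['opening'],s['finger_force'])
cv2.imwrite('pics/w5.png',c['color'][:,:,::-1])
plan([(.6408,-.0493,.11)],90)
E
```

```text
[ 0.5257835  -0.23250366  0.10837787] [ 0.16652885  0.02811189 -1.72550998] 0.05527564617242064 63.72922897338867
at [ 0.5244 -0.2318  0.1066] yang 90.0 t 7.9667 j7 2.0 open 0.0555
spin 0.02
shift cm [-11.64  18.25  -0.34] rows>= 6.0
```

View pics/w5.png

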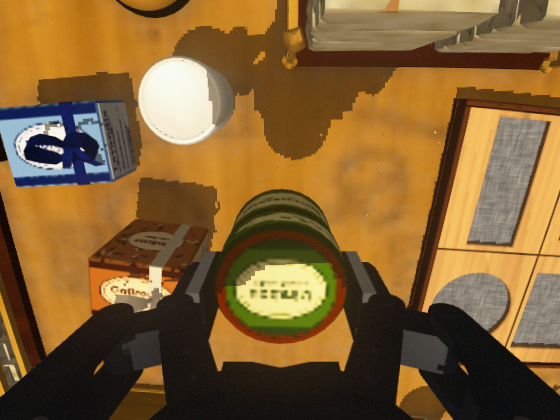

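The tin is held upright, lid at (281,288). Next I'll carry it to the round well.

move_arm(
  jaw=[-1,-1,-1,-1,-1,-1,-1,-1,-1],
  xyz=[
    [-1,1.5,0],
    [-2,3,0],
    [-2,3.1,0],
    [-2,3.1,0],
    [-2,3.1,0],
    [-2,3,0],
    [-0.9,1.5,0],
    [0,0,0],
    [0,0,0],
  ],
  spin=[0,0,0,0,0,0,0,0,0],
)

```text
time: 8.72
ee_pos: [0.6424, -0.0476, 0.1042]
eef_rot: [0.005, -3.137, -0.0]
force: [-0.6, -0.7, -1.3]
opening: 0.0554
finger_force: 63.7
```

```bash
python3 - <<'E'
from h import *
a=cap('top'); w=cap('wrist')
plan([(.643,-.0493,.05),(.643,-.0493,.015)],90)
c=w
for z in (.06,.045):
  e=c['s']['ee_pos']; q=p2w(c,[(281,233),(281,342),(217,287),(346,287)],e[2]-0.003+z); print((q-e).round(4))
E
```

```text
at [ 0.642  -0.0514  0.1051] yang 89.9 t 8.8167 j7 1.67 open 0.0554
spin -0.12
shift cm [-0.12  0.22  5.51] rows>= 2.0
shift cm [-0.01  0.01  3.5 ] rows>= 1.0
[[-0.0276 -0.0001  0.057 ]
 [ 0.0235 -0.0001  0.057 ]
 [-0.0038 -0.0262  0.057 ]
 [-0.0039  0.0264  0.057 ]]
[[-0.0214 -0.0001  0.042 ]
 [ 0.0363 -0.0001  0.042 ]
 [ 0.0055 -0.0295  0.042 ]
 [ 0.0055  0.0298  0.042 ]]
```

move_arm(
  jaw=[-1,-1,-1,-1,-1,-1,-1,-1],
  xyz=[
    [0,0,2],
    [0,0,2.5],
    [0,0,2],
    [0,0,1],
    [0,0,0.7],
    [0,0,0.5],
    [0,0,0.3],
    [0,0,0],
  ],
  spin=[0,0,0,0,0,0,0,0],
)

```text
time: 9.48
ee_pos: [0.6439, -0.0493, 0.0166]
eef_rot: [0.0, 3.141, -0.0]
force: [-0.4, -0.2, -1.4]
opening: 0.0552
finger_force: 63.7
```

```bash
python3 - <<'E'
from h import *
s=get_state(); print(s['ee_pos'],s['force'])
cap('top'); s=get_state(); print(s['ee_pos'],s['force'])
E
```

```text
[ 0.64391146 -0.04934159  0.01660991] [-0.40904526 -0.20645147 -1.39313175]
[ 0.64423526 -0.04922607  0.01708102] [-0.14324675 -0.00541286 -0.2395534 ]
```

move_arm(
  jaw=[-1,-1,-1],
  xyz=[
    [0,0,0.2],
    [0,0,0.2],
    [0,0,0],
  ],
  spin=[0,0,0],
)

```text
time: 9.78
ee_pos: [0.6447, -0.049, 0.0143]
eef_rot: [-0.001, 3.139, -0.0]
force: [-1.2, 0.9, 5.2]
opening: 0.0556
finger_force: 64.4
```

move_arm(
  jaw=[-1,-1],
  xyz=[
    [0,0,0.2],
    [0,0,0],
  ],
  spin=[0,0],
)

```text
time: 9.95
ee_pos: [0.6448, -0.049, 0.0142]
eef_rot: [-0.001, 3.139, -0.0]
force: [-4.1, -0.4, 13.7]
opening: 0.0553
finger_force: 65.4
```

The tin touched down at TCP z 0.014, which matches the well floor. I'll release it and go to the carton.

move_arm(
  jaw=[-0.3,0.3,1,1,1,1,1,1,1,1,1,1],
  xyz=[
    [0,0,-0.2],
    [0,0,0],
    [0,0,0],
    [0,0,0],
    [0,0,0],
    [0,0,-1.5],
    [0,0,-3],
    [0,0,-4],
    [0,0,-4],
    [0,0,-4],
    [0,0,-4],
    [0,0,-2],
  ],
  spin=[0,0,0,0,0,0,0,0,0,0,0,0],
)

```text
time: 10.95
ee_pos: [0.646, -0.0493, 0.2431]
eef_rot: [-0.0, 3.133, -0.001]
force: [0.2, -0.3, 0.8]
opening: 0.0853
finger_force: 0.0
```

move_arm(
  jaw=[1,1,1,1,1,1,1,1,1,1,1,1],
  xyz=[
    [0.6,-1.5,0],
    [1.1,-3,0],
    [1.1,-3,0],
    [1.1,-3,0],
    [1.1,-3,0],
    [1.1,-3,0],
    [1.1,-3,0],
    [1.1,-3,0],
    [1.1,-2.5,0],
    [0,-1,0],
    [0,0,0],
    [0,0,0],
  ],
  spin=[0,0,0,0,0,0,0,0,0,0,0,0],
)

```text
time: 11.95
ee_pos: [0.5497, -0.3082, 0.2362]
eef_rot: [-0.0, -3.14, -0.003]
force: [0.3, 1.5, 0.5]
opening: 0.0852
finger_force: 0.0
```

```bash
python3 - <<'E'
from h import *
c=cap('wrist');a=cap('top'); print(c['s']['ee_pos'],c['s']['joint_pos'].round(2),c['o'])
im=rect(c,'o.png',.50,.65,-.41,-.26,.08,2667)
i2=rect(a,'o2.png',.58,.70,-.11,.01,.06,3333)
cv2.imwrite('pics/c1.png',np.hstack([cv2.resize(im,(400,400)),cv2.resize(i2,(400,400))])[:,:,::-1])
E
```

```text
[ 0.54967337 -0.30823009  0.23623573] [ 0.41  0.56  0.12  1.43 -0.07  1.16  2.11] [ 0.47297904 -0.30908013  0.40932871]
```

View pics/c1.png

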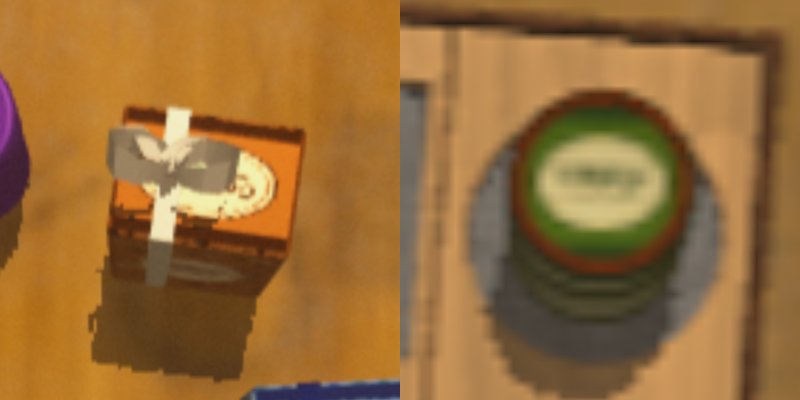

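The tin sits centred in the round well. The carton's top corners are (125,107), (305,128), (290,255) and (108,232), about 68x47 mm. That gives a centre of (0.5823,-0.3376) and a short axis of −6.7°.

move_arm(
  jaw=[1,1,1,1,1,1,1,1,1,1,1,1],
  xyz=[
    [0,0,0],
    [0,0,0],
    [0,0,0],
    [0,0,0],
    [0,0,0],
    [0,0,0],
    [0,0,0],
    [0,0,0],
    [0,0,0],
    [0,0,0],
    [0,0,0],
    [0,0,0],
  ],
  spin=[7,7,7,7,7,7,7,7,7,7,7,7],
)

```text
time: 13.05
ee_pos: [0.5512, -0.306, 0.2371]
eef_rot: [-2.103, -2.333, -0.002]
force: [0.6, -0.1, -0.2]
opening: 0.0854
finger_force: 0.0
```

move_arm(
  jaw=[1,1,1,1],
  xyz=[
    [0,0,0],
    [0,0,0],
    [0,0,0],
    [0,0,0],
  ],
  spin=[7,6,0,0],
)

```text
time: 13.38
ee_pos: [0.5509, -0.3067, 0.237]
eef_rot: [-2.345, -2.089, -0.001]
force: [-1.2, 0.2, -0.1]
opening: 0.0855
finger_force: 0.0
```

```bash
python3 -c "
from h import *
plan([(.5823,-.3376,.15),(.5823,-.3376,.005)],-6.7)"
```

```text
at [ 0.5509 -0.3067  0.237 ] yang -6.6 t 13.3833 j7 0.65 open 0.0855
spin 0.07
shift cm [-2.71  3.49  8.7 ] rows>= 3.0
shift cm [-0.02  0.   14.5 ] rows>= 4.0
```

move_arm(
  jaw=[1,1,1,1,1,1,1,1,1,1],
  xyz=[
    [-1.3,1.7,2],
    [-1.4,1.8,3],
    [0,0,3.7],
    [0,0,3.5],
    [0,0,3],
    [0,0,3],
    [0,0,2.5],
    [0,0,1.5],
    [0,0,1],
    [0,0,0],
  ],
  spin=[0,0,0,0,0,0,0,0,0,0],
)

```text
time: 14.22
ee_pos: [0.5804, -0.338, 0.0028]
eef_rot: [-2.346, -2.082, 0.001]
force: [0.4, 1.1, -0.2]
opening: 0.0858
finger_force: 0.0
```

move_arm(
  jaw=[-1,-1,-1,-1,-1,-1,-1,-1],
  xyz=[
    [0,0,0],
    [0,0,0],
    [0,0,0],
    [0,0,0],
    [0,0,0],
    [0,0,0],
    [0,0,0],
    [0,0,0],
  ],
  spin=[0,0,0,0,0,0,0,0],
)

```text
time: 14.88
ee_pos: [0.5825, -0.341, 0.0074]
eef_rot: [2.35, 2.08, 0.002]
force: [1.0, 0.2, 5.9]
opening: 0.0495
finger_force: 62.6
```

move_arm(
  jaw=[-1,-1,-1,-1,-1,-1,-1,-1],
  xyz=[
    [0,0,-1],
    [0,0,-2.5],
    [0,0,-3],
    [0,0,-3],
    [0,0,-3],
    [0,0,-2.5],
    [0,0,0],
    [0,0,0],
  ],
  spin=[0,0,0,0,0,0,0,0],
)

```text
time: 15.55
ee_pos: [0.5815, -0.3405, 0.1571]
eef_rot: [2.351, 2.08, 0.001]
force: [-0.2, 0.5, -2.0]
opening: 0.0496
finger_force: 62.1
```

```bash
python3 -c "
from h import *
print(get_state()['force'],get_state()['finger_force'])
plan([(.5,-.2,.155),(.525,.058,.155)],85.8)"
```

```text
[-0.24403318  0.50709031 -2.0145066 ] 62.1111524105072
at [ 0.5815 -0.3405  0.1571] yang -7.0 t 15.55 j7 0.69 open 0.0496
spin 87.21
shift cm [ -9.16 -13.41   0.17] rows>= 4.0
shift cm [  0.6  -25.91  -0.03] rows>= 7.0
```

move_arm(
  jaw=[-1,-1,-1,-1,-1,-1,-1,-1,-1,-1,-1,-1],
  xyz=[
    [2,-0.5,0],
    [3.3,-0.8,0],
    [3.7,-1,0],
    [3.7,-1,0],
    [3.7,-1,0],
    [3.7,-1,0],
    [3.7,-1,0],
    [3.7,-1,0],
    [3.7,-1,0],
    [3.4,-1,0],
    [2.6,-0.7,0],
    [1.4,-0.2,0],
  ],
  spin=[0,0,0,0,0,0,0,0,0,0,0,0],
)

```text
time: 16.55
ee_pos: [0.5236, 0.0612, 0.153]
eef_rot: [-2.341, -2.086, 0.006]
force: [-0.0, 0.2, -0.9]
opening: 0.0496
finger_force: 62.3
```

move_arm(
  jaw=[-1,-1,-1,-1,-1,-1,-1,-1,-1,-1,-1,-1],
  xyz=[
    [0,0,0],
    [0,0,0],
    [0,0,0],
    [0,0,0],
    [0,0,0],
    [0,0,0],
    [0,0,0],
    [0,0,0],
    [0,0,0],
    [0,0,0],
    [0,0,0],
    [0,0,0],
  ],
  spin=[-7,-7,-7,-7,-7,-7,-7,-7,-7,-7,-7,-7],
)

```text
time: 17.55
ee_pos: [0.5249, 0.0555, 0.1534]
eef_rot: [-0.345, -3.118, 0.002]
force: [0.8, 0.0, -1.8]
opening: 0.0493
finger_force: 62.5
```

move_arm(
  jaw=[-1,-1,-1,-1],
  xyz=[
    [0,0,0],
    [0,0,0],
    [0,0,0],
    [0,0,0],
  ],
  spin=[-6,-3,0,0],
)

```text
time: 17.88
ee_pos: [0.5255, 0.0554, 0.1539]
eef_rot: [-0.111, -3.136, 0.001]
force: [0.2, 0.0, -1.5]
opening: 0.0495
finger_force: 62.4
```

```bash
python3 -c "
from h import *
c=cap('wrist');cap('top');print(get_state()['force'],get_state()['finger_force'])
im=rect(c,'o.png',.42,.62,-.04,.16,get_state()['ee_pos'][2]+.073,2000)
plan([(.528,.058,.06),(.528,.058,.02)],85.8)"
```

```text
[-0.3760183  -0.33594396 -0.99232935] 62.41676330566406
at [0.5261 0.0555 0.1545] yang 86.0 t 17.9833 j7 1.43 open 0.0493
spin 0.16
shift cm [-0.19  0.27  9.45] rows>= 3.0
shift cm [-0.01  0.    4.  ] rows>= 1.0
```

move_arm(
  jaw=[-1,-1,-1,-1,-1,-1,-1,-1,-1],
  xyz=[
    [-0.2,0.3,2],
    [0,0,3],
    [0,0,3],
    [0,0,2],
    [0,0,1.5],
    [0,0,1],
    [0,0,0.6],
    [0,0,0.3],
    [0,0,0],
  ],
  spin=[0,0,0,0,0,0,0,0,0],
)

```text
time: 18.73
ee_pos: [0.5293, 0.0584, 0.0213]
eef_rot: [0.109, 3.14, -0.0]
force: [0.2, -0.6, -1.0]
opening: 0.0492
finger_force: 62.3
```

move_arm(
  jaw=[-1,-1,-1],
  xyz=[
    [0,0,0.2],
    [0,0,0.1],
    [0,0,0],
  ],
  spin=[0,0,0],
)

```text
time: 18.98
ee_pos: [0.5295, 0.0584, 0.0189]
eef_rot: [0.109, 3.139, 0.0]
force: [0.1, -0.4, -1.9]
opening: 0.0494
finger_force: 62.3
```

move_arm(
  jaw=[-1,-1,-1],
  xyz=[
    [0,0,0.1],
    [0,0,0.1],
    [0,0,0],
  ],
  spin=[0,0,0],
)

```text
time: 19.23
ee_pos: [0.5297, 0.0585, 0.0183]
eef_rot: [0.109, 3.138, 0.001]
force: [-1.8, 0.2, 8.6]
opening: 0.0493
finger_force: 63.2
```

move_arm(
  jaw=[-1,-1],
  xyz=[
    [0,0,0.1],
    [0,0,0],
  ],
  spin=[0,0],
)

```text
time: 19.4
ee_pos: [0.5297, 0.0585, 0.0182]
eef_rot: [0.109, 3.138, 0.001]
force: [-4.1, 0.2, 15.4]
opening: 0.049
finger_force: 63.9
```

move_arm(
  jaw=[-0.3,0.3,1,1,1,1,1,1,1,1,1,1],
  xyz=[
    [0,0,-0.2],
    [0,0,0],
    [0,0,0],
    [0,0,0],
    [0,0,0],
    [0,0,-1.5],
    [0,0,-3],
    [0,0,-4],
    [0,0,-4],
    [0,0,-4],
    [0,0,-2],
    [0,0,-1],
  ],
  spin=[0,0,0,0,0,0,0,0,0,0,0,0],
)

```text
time: 20.4
ee_pos: [0.5311, 0.0585, 0.216]
eef_rot: [0.109, 3.133, 0.002]
force: [0.5, -0.1, -0.4]
opening: 0.085
finger_force: 0.0
```

move_arm(
  jaw=[1,1,1,1,1,1,1,1,1],
  xyz=[
    [0,1.8,0],
    [0,3,0],
    [0,3,0],
    [0,3,0],
    [0,3,0],
    [0,3,0],
    [0,2,0],
    [0,0,0],
    [0,0,0],
  ],
  spin=[0,0,0,0,0,0,0,0,0],
)

```text
time: 21.15
ee_pos: [0.5409, 0.247, 0.2103]
eef_rot: [-0.104, -3.136, 0.003]
force: [-0.1, -1.2, -0.3]
opening: 0.0854
finger_force: 0.0
```

```bash
python3 - <<'E'
from h import *
c=cap('wrist');a=cap('top'); print(c['s']['ee_pos'],yang(),c['o'])
print('bar');seg(c,lambda h:(h[...,1]<110)&(h[...,2]>110),.02,.48,.61,.17,.31)
im=rect(c,'o.png',.48,.68,.16,.31,.02,2667)
i2=rect(a,'o2.png',.44,.70,-.1,.1,.091,2000)
cv2.imwrite('pics/b1.png',np.hstack([cv2.resize(im,(400,533)),cv2.resize(i2,(400,533))])[:,:,::-1])
E
```

```text
[0.54087006 0.24696192 0.21031716] 85.91090311427287 [0.46475057 0.25184958 0.38358042]
bar
rect ctr (0.5472 0.2447) long 0.0963 short 0.0264 axis 103.7  circ (0.5447 0.2442) d 0.0972
```

View pics/b1.png

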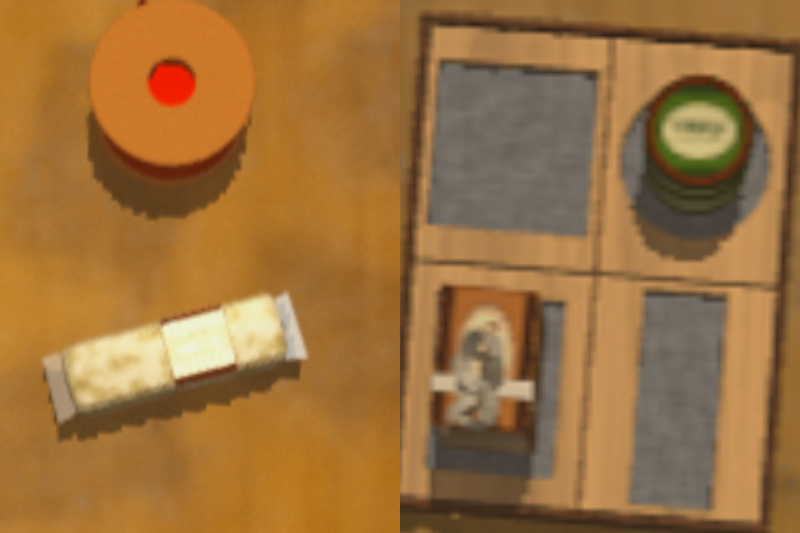

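The carton is upright and centred in the oblong well at about (488,362). The bar's centre is at (176,352), giving (0.5475,0.2445) with its axis at 104°. The spool's disc is at (172,83), giving (0.649,0.2455), with the ribbon end towards (140,3). Next I turn to grasp the bar.

move_arm(
  jaw=[1,1,1,1,1,1,1,1,1,1,1,1],
  xyz=[
    [0,0,0],
    [0,0,0],
    [0,0,0],
    [0,0,0],
    [0,0,0],
    [0,0,0],
    [0,0,0],
    [0,0,0],
    [0,0,0],
    [0,0,0],
    [0,0,0],
    [0,0,0],
  ],
  spin=[7,7,7,7,7,7,7,7,7,7,2,0],
)

```text
time: 22.25
ee_pos: [0.5423, 0.2437, 0.2122]
eef_rot: [1.938, 2.472, -0.002]
force: [0.6, -0.3, 0.7]
opening: 0.0855
finger_force: 0.0
```

```bash
python3 -c "
from h import *
plan([(.5475,.2445,.1),(.5475,.2445,-.02)],14)"
```

```text
at [0.5423 0.2437 0.2122] yang 13.8 t 22.25 j7 0.02 open 0.0855
spin -0.19
shift cm [-0.03  0.53 11.22] rows>= 3.0
shift cm [2.0e-02 1.0e-02 1.2e+01] rows>= 3.0
```

move_arm(
  jaw=[0.2,0.2,0.2,0.2,0.2,0.2,0.2,0.2,0.2,0.2,0.2],
  xyz=[
    [0,0.5,2],
    [0,0,3],
    [0,0,3.5],
    [0,0,3.5],
    [0,0,3],
    [0,0,3],
    [0,0,2.3],
    [0,0,1.5],
    [0,0,1],
    [0,0,0.4],
    [0,0,0],
  ],
  spin=[0,0,0,0,0,0,0,0,0,0,0],
)

```text
time: 23.17
ee_pos: [0.547, 0.2462, -0.0201]
eef_rot: [-1.934, -2.475, 0.002]
force: [-0.6, 0.6, -0.3]
opening: 0.0513
finger_force: 0.0
```

move_arm(
  jaw=[-1,-1,-1,-1,-1,-1,-1],
  xyz=[
    [0,0,0],
    [0,0,0],
    [0,0,0],
    [0,0,0],
    [0,0,0],
    [0,0,0],
    [0,0,0],
  ],
  spin=[0,0,0,0,0,0,0],
)

```text
time: 23.75
ee_pos: [0.5483, 0.2474, -0.0179]
eef_rot: [1.933, 2.475, 0.004]
force: [-0.8, -1.0, 6.8]
opening: 0.0235
finger_force: 59.6
```

move_arm(
  jaw=[-1,-1,-1,-1,-1,-1,-1,-1,-1],
  xyz=[
    [0,0,-1],
    [0,0,-2.5],
    [0,0,-3],
    [0,0,-3],
    [0,0,-3],
    [0,0,-2],
    [0,0,-1.5],
    [0,0,0],
    [0,0,0],
  ],
  spin=[0,0,0,0,0,0,0,0,0],
)

```text
time: 24.5
ee_pos: [0.547, 0.2474, 0.1412]
eef_rot: [1.933, 2.476, 0.002]
force: [-0.4, 0.2, -2.0]
opening: 0.0236
finger_force: 59.0
```

move_arm(
  jaw=[-1,-1,-1,-1,-1,-1,-1,-1,-1,-1],
  xyz=[
    [-1.5,-0.5,0],
    [-3,-1.1,0],
    [-3.2,-1.2,0],
    [-3.2,-1.2,0],
    [-3.2,-1.2,0],
    [-3.2,-1.2,0],
    [-3.2,-1.2,0],
    [-3,-1.2,0],
    [-2.3,-0.9,0],
    [-1.2,-0.5,0],
  ],
  spin=[0,0,0,0,0,0,0,0,0,0],
)

```text
time: 25.33
ee_pos: [0.5107, -0.0452, 0.1393]
eef_rot: [-1.942, -2.468, 0.007]
force: [-0.3, -1.0, -0.0]
opening: 0.0237
finger_force: 59.0
```

move_arm(
  jaw=[-1,-1,-1,-1,-1,-1,-1,-1,-1,-1,-1,-1],
  xyz=[
    [0,0,0],
    [0,0,0],
    [0,0,0],
    [0,0,0],
    [0,0,0],
    [0,0,0],
    [0,0,0],
    [0,0,0],
    [0,0,0],
    [0,0,0],
    [0,0,0],
    [0,0,0],
  ],
  spin=[-7,-7,-7,-7,-7,-7,-7,-7,-7,-7,-2,0],
)

```text
time: 26.33
ee_pos: [0.5123, -0.0393, 0.1393]
eef_rot: [-0.107, -3.137, -0.001]
force: [-0.5, 0.8, -1.6]
opening: 0.0236
finger_force: 59.0
```

```bash
python3 - <<'E'
from h import *
c=cap('wrist');cap('top')
e=get_state()['ee_pos']; print(get_state()['finger_force'],get_state()['force'])
seg(c,lambda h:(h[...,1]<110)&(h[...,2]>130),e[2]+.038,e[0]-.09,e[0]+.09,e[1]-.03,e[1]+.03,1000,200)
plan([(.5145,-.0395,.06),(.5145,-.0395,-.004)],85.8)
E
```

```text
58.95319640636444 [-0.48904399  0.33808661 -0.79602904]
rect ctr (0.5038 -0.0390) long 0.1043 short 0.0232 axis 176.8  circ (0.5036 -0.0408) d 0.1044
at [ 0.5126 -0.0393  0.1396] yang 86.0 t 26.4333 j7 1.57 open 0.0238
spin 0.17
shift cm [-0.2  -0.    7.96] rows>= 2.0
shift cm [-0.01 -0.    6.4 ] rows>= 2.0
```

```bash
python3 - <<'E'
from h import *
c=cap('wrist');e=get_state()['ee_pos']
im=rect(c,'o.png',e[0]-.1,e[0]+.1,e[1]-.075,e[1]+.075,e[2]+.038,2667)
cv2.imwrite('pics/b2.png',np.hstack([cv2.resize(im,(400,533)),cv2.resize(c['color'][100:400,150:375],(400,533))])[:,:,::-1]);print(e)
E
```

```text
[ 0.51283922 -0.03934764  0.13976961]
```

View pics/b2.png

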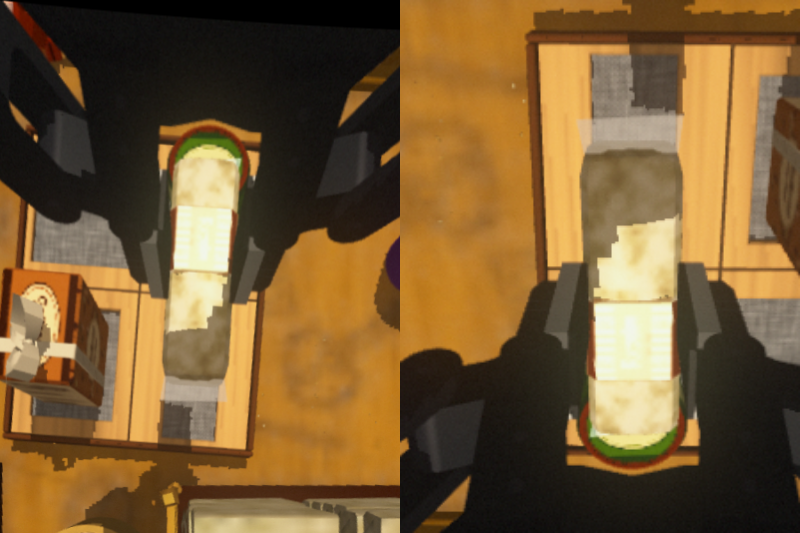

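The bar's body spans rows 152–380 in the orthophoto, so its centre lies at the TCP within about 2 mm. It is level and over the slot, turned about 1–2°. I'll lower it with a small correction.

move_arm(
  jaw=[-1,-1,-1,-1,-1,-1,-1,-1,-1,-1],
  xyz=[
    [-0.3,0,2],
    [0,0,3],
    [0,0,3],
    [0,0,2],
    [0,0,1.5],
    [0,0,1.2],
    [0,0,0.8],
    [0,0,0.6],
    [0,0,0.2],
    [0,0,0],
  ],
  spin=[1,0,0,0,0,0,0,0,0,0],
)

```text
time: 27.32
ee_pos: [0.5165, -0.0397, -0.0027]
eef_rot: [-0.137, -3.138, 0.0]
force: [0.1, 0.0, -0.3]
opening: 0.0234
finger_force: 59.0
```

move_arm(
  jaw=[-1,-1,-1],
  xyz=[
    [0,0,0.2],
    [0,0,0.1],
    [0,0,0],
  ],
  spin=[0,0,0],
)

```text
time: 27.57
ee_pos: [0.5167, -0.0398, -0.0052]
eef_rot: [0.137, 3.138, -0.0]
force: [-0.0, 0.3, 1.0]
opening: 0.0239
finger_force: 59.0
```

move_arm(
  jaw=[-1,-1,-1],
  xyz=[
    [0,0,0.1],
    [0,0,0.1],
    [0,0,0],
  ],
  spin=[0,0,0],
)

```text
time: 27.82
ee_pos: [0.5168, -0.0398, -0.007]
eef_rot: [0.137, 3.138, -0.0]
force: [-0.4, 0.2, 3.9]
opening: 0.0239
finger_force: 59.4
```

move_arm(
  jaw=[-1,-1],
  xyz=[
    [0,0,0.1],
    [0,0,0],
  ],
  spin=[0,0],
)

```text
time: 27.98
ee_pos: [0.5168, -0.0398, -0.007]
eef_rot: [0.137, 3.138, 0.0]
force: [-2.6, -0.0, 12.1]
opening: 0.0239
finger_force: 60.3
```

move_arm(
  jaw=[-0.3,-0.1,0.1,0.2,0.2,0.2,0.2,0.2,1,1,1,1],
  xyz=[
    [0,0,-0.2],
    [0,0,0],
    [0,0,0],
    [0,0,0],
    [0,0,-1],
    [0,0,-2],
    [0,0,-3],
    [0,0,-3],
    [0,0,-3],
    [0,0,-3],
    [0,0,-2],
    [0,0,0],
  ],
  spin=[0,0,0,0,0,0,0,0,0,0,0,0],
)

```text
time: 28.98
ee_pos: [0.5197, -0.04, 0.1686]
eef_rot: [0.136, 3.128, -0.0]
force: [0.4, 0.1, -0.1]
opening: 0.0853
finger_force: 0.0
```

move_arm(
  jaw=[1,1,1,1,1,1,1,1,1,1,1,1],
  xyz=[
    [-0.6,1.6,0],
    [-1.1,3,0],
    [-1.1,3,0],
    [-1.1,3,0],
    [-1.1,3,0],
    [-1.1,3,0],
    [-1.1,3,0],
    [-1.1,3,0],
    [-1.1,3,0],
    [-1,2.5,0],
    [-0.4,1.5,0],
    [0,0,0],
  ],
  spin=[0,0,0,0,0,0,0,0,0,0,0,0],
)

```text
time: 29.98
ee_pos: [0.6487, 0.2517, 0.1618]
eef_rot: [-0.126, -3.137, -0.005]
force: [-0.2, 1.6, -0.8]
opening: 0.0856
finger_force: 0.0
```

```bash
python3 - <<'E'
from h import *
c=cap('wrist');a=cap('top');print(get_state()['ee_pos'])
f=lambda h:(h[...,0]<14)&(h[...,1]>165)&(h[...,2]>90)
for k in (c,a): seg(k,f,.022,.59,.71,.19,.31,1000,400)
print('bar from top');seg(a,lambda h:(h[...,1]<125)&(h[...,2]>140),.031,.45,.59,-.08,0,1000,200)
plan([(.649,.2455,.1),(.649,.2455,-.022)])
E
```

```text
[0.64893819 0.24551229 0.16238245]
bar from top
rect ctr (0.5214 -0.0417) long 0.0895 short 0.0260 axis 176.2  circ (0.5216 -0.0414) d 0.0904
at [0.6489 0.2455 0.1624] yang 85.1 t 30.0833 j7 1.12 open 0.0855
shift cm [-0.02  0.01  6.24] rows>= 2.0
shift cm [-0.02  0.02 12.2 ] rows>= 3.0
```

The bar rests in the slot, measured at 89x26 mm with its axis at 176°. Next I descend on the spool at its measured place.

move_arm(
  jaw=[1,1,1,1,1,1,1,1,1,1],
  xyz=[
    [0,0,2],
    [0,0,3],
    [0,0,3.5],
    [0,0,3],
    [0,0,2.5],
    [0,0,2],
    [0,0,1.5],
    [0,0,0.8],
    [0,0,0.4],
    [0,0,0],
  ],
  spin=[0,0,0,0,0,0,0,0,0,0],
)

```text
time: 30.92
ee_pos: [0.6495, 0.2442, -0.0239]
eef_rot: [-0.139, -3.138, 0.002]
force: [-0.9, -0.7, 0.4]
opening: 0.086
finger_force: 0.0
```

move_arm(
  jaw=[-1,-1,-1,-1,-1,-1,-1],
  xyz=[
    [0,0,0],
    [0,0,0],
    [0,0,0],
    [0,0,0],
    [0,0,0],
    [0,0,0],
    [0,0,0],
  ],
  spin=[0,0,0,0,0,0,0],
)

```text
time: 31.5
ee_pos: [0.6515, 0.2462, -0.0212]
eef_rot: [0.136, 3.135, 0.002]
force: [-0.4, -0.4, 7.0]
opening: 0.06
finger_force: 65.1
```

move_arm(
  jaw=[-1,-1,-1,-1,-1,-1,-1],
  xyz=[
    [0,0,-1],
    [0,0,-2],
    [0,0,-3],
    [0,0,-3],
    [0,0,-2],
    [0,0,-1],
    [0,0,0],
  ],
  spin=[0,0,0,0,0,0,0],
)

```text
time: 32.08
ee_pos: [0.6515, 0.2464, 0.0998]
eef_rot: [0.136, 3.133, 0.004]
force: [0.6, 0.0, -1.2]
opening: 0.0603
finger_force: 64.7
```

move_arm(
  jaw=[-1,-1,-1,-1,-1,-1,-1,-1,-1,-1],
  xyz=[
    [-0.1,-1.3,0],
    [-0.2,-2.5,0],
    [-0.2,-3,0],
    [-0.2,-3,0],
    [-0.2,-3,0],
    [-0.2,-3,0],
    [-0.2,-2.5,0],
    [-0.1,-1.5,0],
    [0,0,0],
    [0,0,0],
  ],
  spin=[0,0,0,0,0,0,0,0,0,0],
)

```text
time: 32.92
ee_pos: [0.6455, 0.0467, 0.0951]
eef_rot: [-0.139, -3.136, -0.0]
force: [0.5, 1.4, -0.7]
opening: 0.0599
finger_force: 64.7
```

```bash
python3 - <<'E'
from h import *
cap('top');cap('top')
s=get_state();print(s['force'],s['finger_force'])
plan([(.648,.047,.03),(.648,.047,-.006)])
E
```

```text
[ 0.74739145  0.10684411 -0.27595372] 64.71391797065735
at [0.646  0.0504 0.0956] yang 85.2 t 33.0167 j7 1.4 open 0.06
shift cm [-0.24 -0.34  6.56] rows>= 2.0
shift cm [-0.01 -0.01  3.6 ] rows>= 1.0
```

move_arm(
  jaw=[-1,-1,-1,-1,-1,-1,-1,-1],
  xyz=[
    [-0.2,-0.1,2],
    [0,0,3],
    [0,0,2],
    [0,0,1.2],
    [0,0,1],
    [0,0,0.6],
    [0,0,0.4],
    [0,0,0],
  ],
  spin=[0,0,0,0,0,0,0,0],
)

```text
time: 33.68
ee_pos: [0.6486, 0.0465, -0.0057]
eef_rot: [0.136, 3.139, 0.0]
force: [0.2, 0.1, -1.1]
opening: 0.0604
finger_force: 64.7
```

move_arm(
  jaw=[-1,-1,-1],
  xyz=[
    [0,0,0.1],
    [0,0,0.1],
    [0,0,0],
  ],
  spin=[0,0,0],
)

```text
time: 33.93
ee_pos: [0.649, 0.0461, -0.0069]
eef_rot: [0.137, 3.137, 0.0]
force: [-0.6, -0.4, 0.1]
opening: 0.0599
finger_force: 64.7
```

move_arm(
  jaw=[-1,-1,-1],
  xyz=[
    [0,0,0.1],
    [0,0,0.1],
    [0,0,0],
  ],
  spin=[0,0,0],
)

```text
time: 34.18
ee_pos: [0.6483, 0.046, -0.0096]
eef_rot: [-0.137, -3.138, 0.0]
force: [-0.5, 0.0, -0.5]
opening: 0.0604
finger_force: 64.7
```

move_arm(
  jaw=[-1,-1,-1],
  xyz=[
    [0,0,0.1],
    [0,0,0.1],
    [0,0,0],
  ],
  spin=[0,0,0],
)

```text
time: 34.43
ee_pos: [0.6485, 0.0461, -0.0102]
eef_rot: [0.137, 3.138, 0.0]
force: [-2.0, -0.9, 6.9]
opening: 0.0602
finger_force: 65.6
```

move_arm(
  jaw=[0.55,0.65,0.7,0.7,0.7,0.7,0.7,0.7,0.7,0.7],
  xyz=[
    [0,0,0],
    [0,0,0],
    [0,0,0],
    [0,0,0],
    [0,0,-1],
    [0,0,-2],
    [0,0,-3.5],
    [0,0,-4],
    [0,0,-4],
    [0,0,-4],
  ],
  spin=[0,0,0,0,0,0,0,0,0,0],
)

```text
time: 35.27
ee_pos: [0.6481, 0.046, 0.176]
eef_rot: [0.137, 3.138, -0.0]
force: [0.9, 0.8, -0.0]
opening: 0.0729
finger_force: 0.0
```

move_arm(
  jaw=[1,1,1,1,1,1,1,1,1,1],
  xyz=[
    [0,2,0],
    [0,3.5,0],
    [0,3.5,0],
    [0,3.5,0],
    [0,3.5,0],
    [0,3.5,0],
    [0,3,0],
    [0,2,0],
    [0,0,0],
    [0,0,0],
  ],
  spin=[0,0,0,0,0,0,0,0,0,0],
)

```text
time: 36.1
ee_pos: [0.6689, 0.2921, 0.1734]
eef_rot: [-0.131, -3.138, -0.0]
force: [0.3, -0.4, 0.4]
opening: 0.0857
finger_force: 0.0
```

```bash
python3 - <<'E'
from h import *
a=cap('top');b=cap('scene')
i=rect(a,'o.png',.44,.74,-.1,.1,.03,2000)
j=cv2.resize(b['color'][130:380,170:450],(438,391))
cv2.imwrite('pics/f.png',np.hstack([cv2.resize(i,(300,450)),np.vstack([j,np.zeros((59,438,3),np.uint8)])])[:,:,::-1])
E
```

```text
(no output)
```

View pics/f.png

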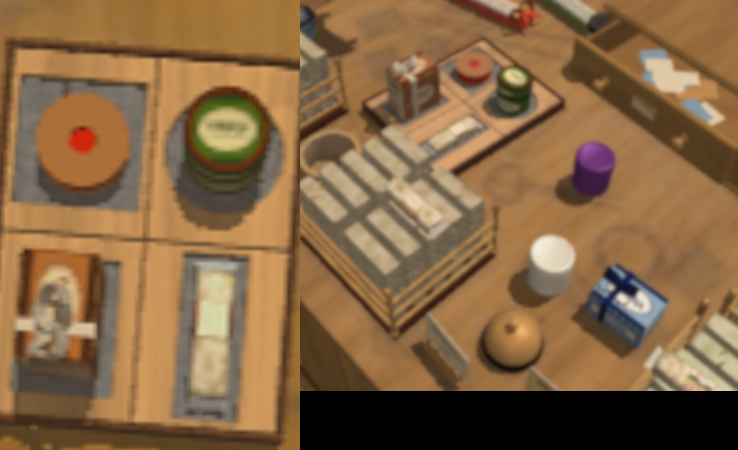

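The final picture shows all four wells filled: spool (82,140), tin (225,140), carton upright (58,315) and bar (212,330) inside the slot. The contact heights matched the well floors, and the lower carton hasn't moved. The arm is clear, so I'm handing in.

```bash
python3 -c "
from h import *
print(order.hand_in())"
```

```text
the job is handed in; nothing more can be done
None
```

The gift tray is made up and handed in at about 36 s, with tin, carton, nougat bar and spool placed in that order on their well floors; the first tin grasp closed on top of the lid (real fingertips about 30 mm short of the stated TCP) and was redone, and I never moved the lower tin or the lower carton.

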